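# Set the well-plate positioner to its flag, slack taken up

## Robot

A 6-joint arm with a two-finger parallel gripper is mounted at the origin on the work surface. World frame = base frame: x ahead of the robot, y to its left, z up, the work surface at z = 0. Lengths are in mm, angles in rad, forces in N, time in s.
With the tool pointing down it reaches from about 350 to 875 mm from the base axis. Payload 4.2 kg.
Tool frame: the origin (TCP) lies at the very end of the fingers, on their centre line; the grasp point (between the pads) lies arm.grip_depth behind it (arm.grip_depth is the distance from the TCP to the grasp point, in mm); z points along the fingers, y is the direction in which the jaws open and shut (so a half turn about z gives the same grasp; the last joint's range is limited). The gripper opens to 85 mm and grips with 20 to 120 N. Pads are 22 mm wide; open, the fingers measure 114 mm over their backs; the gripper's body (76 mm by 85 mm) begins 54 mm behind the grasp point. The pads swing forward as they close: fully open they stand 13 mm farther back than shut.
Start: joints at [1.589, 0.385, 0.008, 0, -1.194, -0.259], TCP at [149.018, 606.954, 231.312] pointing down, gripper open.
Joint ranges: [-3.14, 3.14], [-1.21, 2.06], [-1.07, 1.41], [-3.16, 2.05], [-2.99, -0.16], [-3.1, 3.1]. Speed limits (rad/s): [2.79, 2.79, 3.14, 3.14, 3.14, 3.14].

## Interface

Orientations are given as a unit quaternion [x, y, z, w].
In Python, from bench import arm, optics, workorder gives the robot as it stands. The module is installed in compiled form; this text tells all that it offers.
- The arm moves only by the tool play_rows, never from a script. Its arguments are lists of equal length, an entry for each row: "travel": the shift along the tool's x, y, z in m, a list of three; "rotation": the turn, a rotation vector about the tool's x, y, z in rad, a list of three; "grip": the opening, from 0 (shut) to 1 (fully open). In form: {"travel": [[x, y, z], ...], "rotation": [[rx, ry, rz], ...], "grip": [grip, ...]}. A call has 1 to 12 rows; each row shifts and turns the commanded pose from where the row before left it, along the tool's axes as they then stand; what a row does not reach is not made up. A row lasts 1/12 s, in which the tool goes at most 41.7 mm and 7.16 degrees, less where a joint would pass 70% of its speed; a pose out of reach is approached as far as the arm can. A call is refused whole if a number of a shift passes 0.0417 or a number of a turn 0.125, either way. A call with a gripper value outside its range is refused whole. The fingers move at their own pace and stop on an object; the grip force is fixed at half the most. Time passes only in rows, so rows that do not move let the fingers close. It gives the time, the measured TCP pose, the force and the opening at its end, in the units of the state.
- arm.read_state(): the state, without advancing time (a new reading comes with each control period).
- optics.get_image(name): name is "side" or "top"; returns a dict with "image" (480x640x3 uint8, blue, green, red), "depth" (480x640 float32, mm along the optical axis (not along the pixel's ray), 0 where there is no reading), "camera_matrix" (3x3 intrinsics, pixels), "R" (3x3) and "t" (3): a world point X has camera coordinates R X + t. Camera axes: x right, y down, z forward; pixel columns grow to the right and rows downward; lengths in mm; the calibration is good to about 2 mm. A picture is of the moment at which its call begins.
- workorder.job_done(): hands the job in, once; it reports no verdict.
The state is a dict: "clock": time; "joints": joint angles; "joint_vel": joint speeds; "joint_efforts": joint torques, N m; "position": TCP position; "ee_rot": TCP orientation; "contact_force": force on the tool from outside, world axes, zero at the start; "wrist_torque": the same for the moment, N m; "gripper_width": finger opening in mm.
Only numpy, scipy, OpenCV 4.12 (cv2) and the standard library are available. Lean on these libraries where they do the work, as an engineer would, in place of code of your own. Each camera call takes 0.05 s, during which the arm holds its last target. There are 200 camera calls.

## Task

On the positioner that carries the white well plate, turn the blue screw knob clockwise until the red pointer is about 15 mm past the yellow flag. Then turn it back anticlockwise, through the screw's slack, until the carriage has been drawn back and the pointer stands at the flag. Let go, leaving the slack taken up on that side.

Things in the scene. Friction and masses are not known exactly. Their poses are not given: they have to be found in the camera images.
- knob (a point): Grip point on the vertical axis of the blue knob, 100 mm up. Its bar is 50 mm long (point x), 16 thick (y), from 20 mm below to 13.5 above this point; below it a blue disc, 54 mm across, and a collar, 72 across, on a white housing 60 mm high. Clockwise from above drives the carriage away, 40 mm per rad; about 0.1 N m turns it; it stays where left. The positioner with a black knob is another.
- pointer (a point): Tip of the red pointer (8 mm wide, 24 long, 22 high), 47 mm up, on the left side (seen from the knob) of the carriage, over a black scale beam with white lines every 10 mm. x points along the travel, away from the knob. The carriage (130 x 90 mm, white well plate on top, 55 mm high) starts with its centre 128 mm from the knob axis.
- flag (a point): Mark point of the yellow flag, a fixed block 8 mm wide along the travel, 20 across, 24 high, on the scale beam beside the pointer's path; the point is at the pointer's height and level with the middle of the block. x points along the travel, away from the knob. It lies 14 to 28 mm farther along x than the pointer at the start. The pointer is at the flag when both have the same place along x.
- play (a joint): Where the blue knob stands in its slack on the screw, 0 to 0.35 rad (20 degrees): at 0.35 it drives the carriage away (clockwise), at 0 it draws it back (anticlockwise); between, the knob turns almost freely and the carriage stays still. Starts at 0.05 to 0.3. Slack and travel together need less than 1.5 rad of clockwise turning.

How it is judged:
By the outcome, as a careful person would: the job done as asked, in the order asked, and still so for the second after the job is handed in, with the robot touching nothing.
It also fails if it takes over 35 s, if anything falls off the work surface, if the arm or the gripper's body presses on something with over 40 N, if the wrist force passes 120 N, or if a joint passes its speed limit or range.

## Working session

There is one attempt and no reset: what is moved stays moved. The work goes in short steps, Python scripts to look and compute and a tool call to move; the robot and the scene stay as the last step left them, time stands still between calls to the robot, and variables do not carry over. Pictures are saved under pics/ and viewed, about 8 in all and at most 12, crops included, and the job is handed in when it is done.

Besides the shell and the picture viewer there is one more tool, called as a command line: name --argument value ..., lists and objects as JSON in quotes. play_rows: Moves the arm, as the interface text tells. Its arguments: {"type":"object","properties":{"travel":{"type":"array","items":{"type":"array","items":{"type":"number"}}},"rotation":{"type":"array","items":{"type":"array","items":{"type":"number"}}},"grip":{"type":"array","items":{"type":"number"}}},"required":["travel","rotation","grip"]}

```bash
mkdir -p pics; python3 - <<'E'
from bench import arm, optics
import cv2,numpy as np
s=arm.read_state(); print(s, arm.grip_depth)
a=[]
for n in("top","side"):
    d=optics.get_image(n); np.savez(f"{n}0.npz",**d); cv2.imwrite(f"pics/{n}0.png",d["image"]); print(n,d["camera_matrix"].tolist(),d["R"].round(3).tolist(),d["t"])
E
```

```text
{'clock': 0.0, 'joints': array([ 1.58861817e+00,  3.85549796e-01,  6.62854456e-03, -5.16083868e-04,
       -1.19400343e+00, -2.58585769e-01]), 'joint_vel': array([ 0.0001164 ,  0.00135718,  0.00038397, -0.00118778, -0.0002065 ,
        0.00109541]), 'joint_efforts': array([ 1.80344145e-03, -3.92289877e+01,  1.88404852e+01,  4.18605298e+00,
       -4.60003648e-03, -1.54258835e-06]), 'position': array([148.87406589, 606.40572406, 230.22419717]), 'ee_rot': array([ 9.92750810e-01, -1.20185854e-01, -9.09464164e-05,  1.08707233e-03]), 'contact_force': array([-0.08503228,  0.11651212,  0.32268585]), 'wrist_torque': array([-0.00063272,  0.00658948,  0.00882366]), 'gripper_width': 85.21242618755997} 18.700000000000003
top [[518.846747281001, 0.0, 317.82640947165083], [0.0, 518.846747281001, 247.36052663328263], [0.0, 0.0, 1.0]] [[0.004, -1.0, -0.03], [-0.984, 0.001, -0.179], [0.179, 0.03, -0.983]] [ 40.67780194 586.7170547  953.1119568 ]
side [[533.4235498520085, 0.0, 315.3614343057223], [0.0, 533.4235498520085, 245.6928241001933], [0.0, 0.0, 1.0]] [[-0.996, -0.086, -0.005], [-0.037, 0.487, -0.872], [0.077, -0.869, -0.489]] [ 547.27167175  101.83477205 1007.85275293]
```

View pics/top0.png

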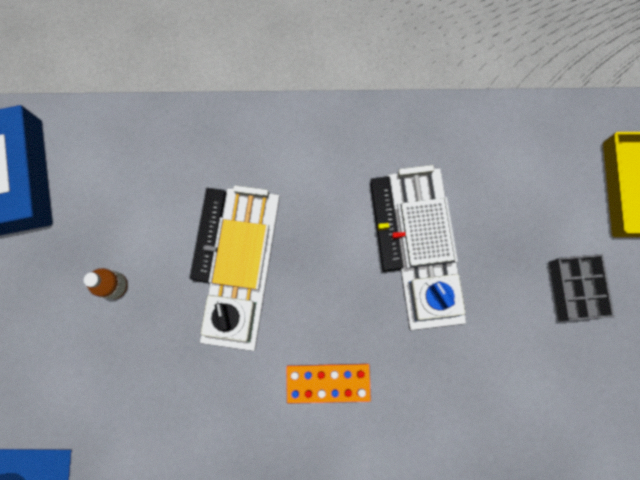

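View pics/side0.png

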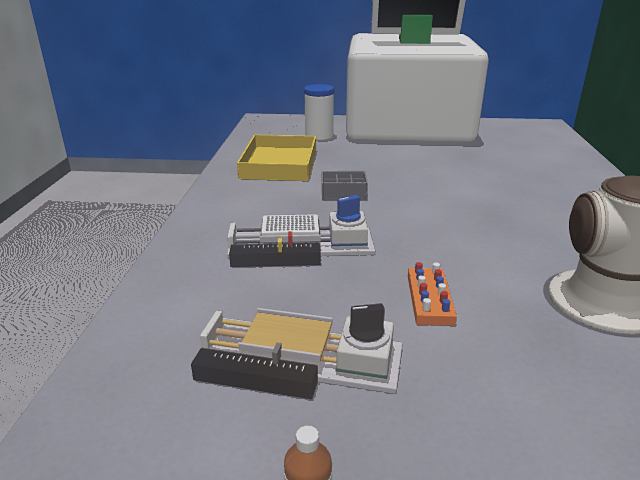

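The top view shows the blue knob at about (440,295), the red pointer at (399,235) and the yellow flag at (384,226). The side view shows the same positioner near (300,235), with the black-knob one closer.

```bash
cat > h.py <<'E'
import cv2,numpy as np
from bench import arm,optics
def ray(d,uv,z):
    K,R,t=d["camera_matrix"],np.array(d["R"]),np.array(d["t"])
    uv=np.atleast_2d(np.array(uv,float)); c=-R.T@t
    v=(R.T@np.linalg.inv(K)@np.c_[uv,np.ones(len(uv))].T).T
    return c+v*((z-c[2])/v[:,2])[:,None]
def comp(m,box):
    x0,y0,x1,y1=box; k=np.zeros(m.shape,np.uint8); k[y0:y1,x0:x1]=m[y0:y1,x0:x1]
    n,l,s,c=cv2.connectedComponentsWithStats(k)
    i=1+np.argmax(s[1:,4]) if n>1 else 0
    return (l==i).astype(np.uint8),s[i,4]
def masks(im):
    h=cv2.cvtColor(im,cv2.COLOR_BGR2HSV); H,S,V=cv2.split(h)
    return dict(red=((H<8)|(H>172))&(S>140)&(V>90),yel=(H>22)&(H<35)&(S>140)&(V>90),blue=(H>100)&(H<125)&(S>140)&(V>60),blk=(V<60),hsv=h)
def pts(m): y,x=np.nonzero(m); return np.c_[x,y].astype(float)
E
python3 - <<'E'
from h import *
d=dict(np.load("top0.npz")); im=d["image"]; M=masks(im); box=(365,160,475,335)
for k in("red","yel","blue","blk"):
    m,a=comp(M[k].astype(np.uint8),box); p=pts(m); z=dict(red=47,yel=47,blue=90,blk=25)[k]
    w=ray(d,p,z); r=cv2.minAreaRect(w[:,:2].astype(np.float32))
    print(k,a,p.mean(0).round(1),w.mean(0).round(1),r, 'depth z',)
    # top height from depth
    K,R,t=d["camera_matrix"],d["R"],d["t"]; dep=d["depth"][m>0]
    c=np.c_[(p[:,0]-K[0,2])/K[0,0]*dep,(p[:,1]-K[1,2])/K[1,1]*dep,dep]; W=(c-t)@R
    print('  zpct',np.percentile(W[:,2],[5,50,95]).round(1))
    if k=="blue":
        for lo,hi in((70,100),(104,125)):
            s=W[(W[:,2]>lo)&(W[:,2]<hi)]; print('  slab',lo,len(s),s.mean(0).round(1),cv2.minAreaRect(s[:,:2].astype(np.float32)))
crop=im[160:335,360:480]; cv2.imwrite("pics/c0.png",cv2.resize(crop,None,fx=3.4,fy=3.4,interpolation=cv2.INTER_CUBIC))
E
```

```text
red 69 [397.8 234.3] [ 613.5 -114.4   47. ] ((613.1738891601562, -114.73594665527344), (23.502473831176758, 9.970162391662598), 89.87784576416016) depth z
  zpct [34.9 57.4 60.7]
yel 65 [383.3 225.3] [631.7 -86.5  47. ] ((631.7830200195312, -86.58545684814453), (11.328224182128906, 21.903886795043945), 8.18691635131836) depth z
  zpct [33.2 57.5 60.4]
blue 531 [439.8 296.4] [ 488.9 -182.6   90. ] ((490.1832275390625, -182.61764526367188), (46.93556594848633, 49.5096435546875), 23.01235580444336) depth z
  zpct [ 73.7  80.9 115.3]
  slab 70 308 [ 488.6 -180.2   77.6] ((489.7740173339844, -185.74005126953125), (45.47605895996094, 50.034053802490234), 17.146533966064453)
  slab 104 212 [ 488.8 -185.2  112.7] ((491.77532958984375, -184.95758056640625), (46.831295013427734, 16.73561668395996), 32.16288757324219)
blk 1526 [384.8 224.5] [638.9 -91.5  25. ] ((640.5118408203125, -92.90978240966797), (192.14988708496094, 40.54845428466797), 7.025541305541992) depth z
  zpct [27.8 34.1 37.5]
```

View pics/c0.png

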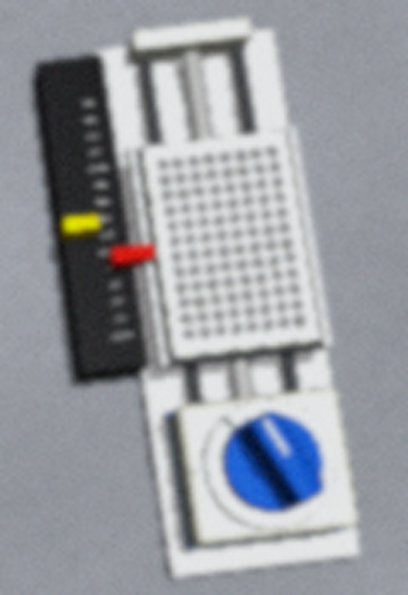

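The crop shows the bar at about 32° to world x, with red and yellow blobs about 21.5 mm apart along the travel. Moving over the knob in two legs at height.

play_rows --travel '[[0.0315, 0.0225, 0], [0.0315, 0.0225, 0], [0.0315, 0.0225, 0], [0.0315, 0.0225, 0], [0.0315, 0.0225, 0], [0.0315, 0.0225, 0], [0.0315, 0.0225, 0], [0.0315, 0.0225, 0], [0.0315, 0.0225, 0], [0.0315, 0.0225, 0], [0.0315, 0.0225, 0], [0.0315, 0.0225, 0]]' --rotation '[[0, 0, 0], [0, 0, 0], [0, 0, 0], [0, 0, 0], [0, 0, 0], [0, 0, 0], [0, 0, 0], [0, 0, 0], [0, 0, 0], [0, 0, 0], [0, 0, 0], [0, 0, 0]]' --grip '[1, 1, 1, 1, 1, 1, 1, 1, 1, 1, 1, 1]'

```text
clock: 1.1
position: [452.4, 252.8, 231.1]
ee_rot: [0.993, -0.12, -0.0, 0.0]
contact_force: [1.5, 0.0, 0.1]
gripper_width: 85.4
```

play_rows --travel '[[0.0119, 0.0348, 0], [0.0119, 0.0348, 0], [0.0119, 0.0348, 0], [0.0119, 0.0348, 0], [0.0119, 0.0348, 0], [0.0119, 0.0348, 0], [0.0119, 0.0348, 0], [0.0119, 0.0348, 0], [0.0119, 0.0348, 0], [0.0119, 0.0348, 0], [0.0119, 0.0348, 0], [0.0119, 0.0348, 0]]' --rotation '[[0, 0, 0], [0, 0, 0], [0, 0, 0], [0, 0, 0], [0, 0, 0], [0, 0, 0], [0, 0, 0], [0, 0, 0], [0, 0, 0], [0, 0, 0], [0, 0, 0], [0, 0, 0]]' --grip '[1, 1, 1, 1, 1, 1, 1, 1, 1, 1, 1, 1]'

```text
clock: 2.1
position: [490.3, -186.8, 231.0]
ee_rot: [0.993, -0.12, -0.0, -0.0]
contact_force: [1.0, 0.8, -0.4]
gripper_width: 85.2
```

```bash
cat >> h.py <<'E'
from scipy.spatial.transform import Rotation as Ro
def st():
    s=arm.read_state(); R=Ro.from_quat(s["ee_rot"]).as_matrix()
    print("t %.2f"%s["clock"],"j",s["joints"].round(3),"p",s["position"].round(1),"yaw %.3f"%np.arctan2(R[1,0],R[0,0]),"toolz",R[:,2].round(3),"F",s["contact_force"].round(1),"M",s["wrist_torque"].round(2),"w %.1f"%s["gripper_width"])
    return s,R
E
python3 - <<'E'
from h import *
s,R=st()
d=dict(np.load("top0.npz")); im=d["image"]; M=masks(im)
# bar angle: top-face slab PCA; housing / beam axis by line fits
m,a=comp(M["blue"].astype(np.uint8),(365,160,475,335)); p=pts(m)
K,Rc,t=d["camera_matrix"],d["R"],d["t"]; dep=d["depth"][m>0]
W=(np.c_[(p[:,0]-K[0,2])/K[0,0]*dep,(p[:,1]-K[1,2])/K[1,1]*dep,dep]-t)@Rc
b=W[W[:,2]>109][:,:2]; u,sv,v=np.linalg.svd(b-b.mean(0)); print(len(b),b.mean(0),np.arctan2(*v[0][::-1]),cv2.minAreaRect(b.astype(np.float32)))
ds=W[(W[:,2]<84)&(W[:,2]>76)][:,:2].astype(np.float32); print("disc",cv2.minEnclosingCircle(ds))
print("local to (490.5,-185):",R.T@(np.array([490.5,-185,231])-s["position"]))
E
```

```text
t 2.10 j [-0.055  0.215 -0.236 -0.    -1.121  1.385] p [ 490.3 -186.8  231. ] yaw -0.241 toolz [-0.001  0.    -1.   ] F [ 1.   0.8 -0.4] M [ 0.03 -0.09 -0.02] w 85.2
198 [ 487.8381283  -182.70266762] -1.2256501600000975 ((461.4935607910156, -89.40104675292969), (45.4547119140625, 224.1977081298828), 17.17766761779785)
disc ((491.7464599609375, -184.90721130371094), 25.389324188232422)
local to (490.5,-185): [-0.25321369 -1.78928917  0.0409384 ]
```

play_rows --travel '[[0.0007, -0.002, 0.012], [0, 0, 0.012], [0, 0, 0.012], [0, 0, 0.012], [0, 0, 0.012], [0, 0, 0.012], [0, 0, 0.012], [0, 0, 0.012], [0, 0, 0], [0, 0, 0]]' --rotation '[[0, 0, -0.1], [0, 0, -0.1], [0, 0, -0.1], [0, 0, -0.1], [0, 0, -0.1], [0, 0, -0.1], [0, 0, -0.1], [0, 0, -0.1], [0, 0, 0], [0, 0, 0]]' --grip '[1, 1, 1, 1, 1, 1, 1, 1, 1, 1]'

```text
clock: 2.93
position: [491.5, -183.2, 134.7]
ee_rot: [0.962, 0.275, -0.001, -0.0]
contact_force: [0.5, -0.3, -0.0]
gripper_width: 85.5
```

```bash
python3 - <<'E'
from h import *
st()
ims=[]
for n in("top","side"):
    d=optics.get_image(n); np.savez(f"{n}1.npz",**d)
    c=d["image"][160:335,360:480] if n=="top" else d["image"][150:275,220:390]
    ims.append(cv2.resize(c,(400,583) if n=="top" else (400,294),interpolation=cv2.INTER_CUBIC))
ims[1]=cv2.copyMakeBorder(ims[1],0,289,0,0,cv2.BORDER_CONSTANT)
cv2.imwrite("pics/c1.png",np.hstack(ims))
E
```

```text
t 2.93 j [-0.047  0.311 -0.371  0.    -0.891  2.175] p [ 491.5 -183.2  134.7] yaw 0.557 toolz [-0.002  0.    -1.   ] F [ 0.5 -0.3 -0. ] M [ 0.   -0.04 -0.02] w 85.5
```

View pics/c1.png

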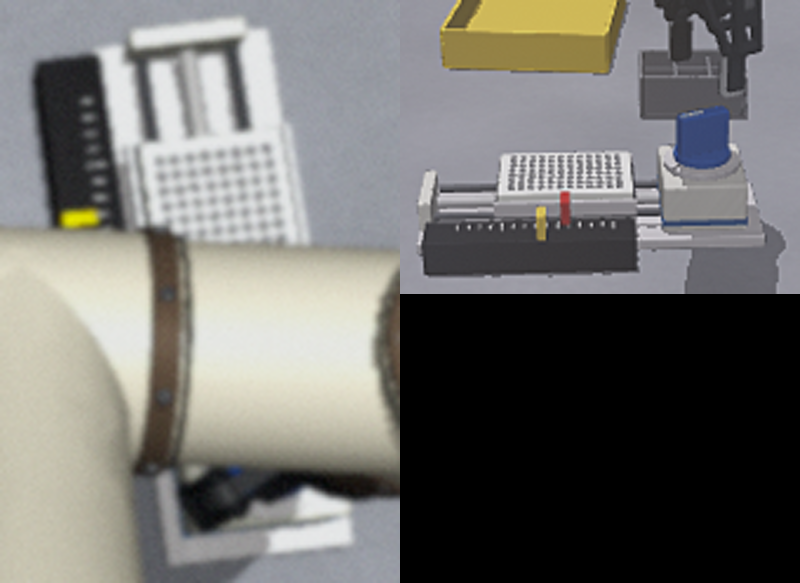

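Top view is blocked by the forearm apart from the flag. The side view shows the pointer, flag and bar clear, with the fingers above the knob. I'll use the side view for gauging.

play_rows --travel '[[-0.001, 0.0015, 0.0125], [0, 0, 0.0125], [0, 0, 0.0125], [0, 0, 0.0125], [0, 0, 0], [0, 0, 0], [0, 0, 0], [0, 0, 0], [0, 0, 0], [0, 0, 0], [0, 0, 0], [0, 0, 0]]' --rotation '[[0, 0, 0], [0, 0, 0], [0, 0, 0], [0, 0, 0], [0, 0, 0], [0, 0, 0], [0, 0, 0], [0, 0, 0], [0, 0, 0], [0, 0, 0], [0, 0, 0], [0, 0, 0]]' --grip '[1, 1, 1, 1, 1, 0, 0, 0, 0, 0, 0, 0]'

```text
clock: 4.03
position: [492.4, -185.3, 86.0]
ee_rot: [0.961, 0.276, 0.001, 0.0]
contact_force: [0.4, -0.9, 2.4]
gripper_width: 14.8
```

```bash
cat >> h.py <<'E'
ax=np.array([np.cos(np.radians(7.2)),np.sin(np.radians(7.2))])
def gap(d,box=(220,200,335,275)):
    M=masks(d["image"]); o={}
    for k in("red","yel"):
        m,a=comp(M[k].astype(np.uint8),box); p=pts(m); b=p.max(0); tp=p.min(0)
        o[k]=ray(d,p.mean(0),47)[0]; print(k,a,p.mean(0).round(1),tp,b,o[k].round(1))
    g=(o["red"]-o["yel"])[:2]; print("pointer-flag along x %.1f"%(g@ax)); return g@ax
E
python3 - <<'E'
from h import *
s,R=st()
gap(dict(np.load("side0.npz"))); gap(dict(np.load("side1.npz"))); d=optics.get_image("side"); gap(d)
d=dict(np.load("top0.npz")); gap(d,(365,160,475,270))
# axis from beam edges and plate: rects
M=masks(d["image"]); m,a=comp(M["blk"].astype(np.uint8),(365,160,475,335)); w=ray(d,pts(m),35)[:,:2]
u,sv,v=np.linalg.svd(w-w.mean(0),full_matrices=False); print("beam PCA deg",np.degrees(np.arctan(v[0][1]/v[0][0])))
E
```

```text
t 4.03 j [-5.100e-02  3.750e-01 -4.250e-01  1.000e-03 -7.690e-01  2.181e+00] p [ 492.4 -185.3   86. ] yaw 0.560 toolz [ 0.001 -0.001 -1.   ] F [ 0.4 -0.9  2.4] M [-0.19  0.07  0.01] w 14.8
red 19 [289.6 234.2] [288. 232.] [291. 237.] [ 615.5 -128.3   47. ]
yel 19 [278.9 241. ] [278. 238.] [281. 246.] [633.9 -96.3  47. ]
pointer-flag along x -22.3
red 19 [289.6 234.2] [288. 232.] [291. 237.] [ 615.4 -128.    47. ]
yel 17 [278.8 241.1] [278. 238.] [280. 246.] [634.1 -96.   47. ]
pointer-flag along x -22.6
red 16 [289.7 233.8] [288. 232.] [291. 236.] [ 615.5 -129.8   47. ]
yel 17 [278.8 241.1] [278. 238.] [280. 246.] [634.1 -96.   47. ]
pointer-flag along x -22.7
red 69 [397.8 234.3] [392. 232.] [404. 237.] [ 613.5 -114.4   47. ]
yel 65 [383.3 225.3] [378. 222.] [389. 228.] [631.7 -86.5  47. ]
pointer-flag along x -21.6
beam PCA deg 6.669057633399943
```

Bar gripped (14.8 mm). Gap before turning is about -22 mm. Turning clockwise.

play_rows --travel '[[0, 0, 0], [0, 0, 0], [0, 0, 0], [0, 0, 0], [0, 0, 0], [0, 0, 0], [0, 0, 0], [0, 0, 0], [0, 0, 0], [0, 0, 0], [0, 0, 0], [0, 0, 0]]' --rotation '[[0, 0, 0.05], [0, 0, 0.05], [0, 0, 0.05], [0, 0, 0.05], [0, 0, 0.05], [0, 0, 0.05], [0, 0, 0.05], [0, 0, 0.05], [0, 0, 0.05], [0, 0, 0.05], [0, 0, 0], [0, 0, 0]]' --grip '[0, 0, 0, 0, 0, 0, 0, 0, 0, 0, 0, 0]'

```text
clock: 5.08
position: [492.4, -185.2, 86.0]
ee_rot: [1.0, 0.03, 0.001, 0.0]
contact_force: [-0.9, -0.2, 6.1]
gripper_width: 14.9
```

```bash
cat >> h.py <<'E'
def gap2(d,box=(235,215,325,255)):
    # side view, soft colour-weighted centroids
    x0,y0,x1,y1=box; b,g,r=[c.astype(float) for c in cv2.split(d["image"][y0:y1,x0:x1])]
    o={}
    for k,w in(("red",r-np.maximum(g,b)),("yel",np.minimum(r,g)-b)):
        m=(w>40).astype(np.uint8); n,l,s,c=cv2.connectedComponentsWithStats(m,connectivity=8)
        i=1+np.argmax(s[1:,4]); l=cv2.dilate((l==i).astype(np.uint8),np.ones((1,3),np.uint8)); w=np.clip(w,0,None)*l
        yy,xx=np.nonzero(l); ww=w[yy,xx]; c=np.array([xx@ww,yy@ww])/ww.sum()+[x0,y0]
        o[k]=ray(d,c,47)[0]; print(k,s[i],c.round(2),o[k].round(1))
    g=(o["red"]-o["yel"])[:2]@ax; print("GAP %.1f"%g); return g
E
python3 - <<'E'
from h import *
s,R=st()
gap2(dict(np.load("side0.npz"))); gap2(dict(np.load("side1.npz"))); d=optics.get_image("side"); gap2(d)
E
```

```text
t 5.08 j [-5.100e-02  3.750e-01 -4.250e-01  1.000e-03 -7.690e-01  1.682e+00] p [ 492.4 -185.2   86. ] yaw 0.061 toolz [ 0.001 -0.    -1.   ] F [-0.9 -0.2  6.1] M [-0.17  0.16 -0.03] w 14.9
red [53 16  4 15 52] [289.7  236.95] [ 613.7 -115.7   47. ]
yel [43 23  4 14 55] [279.47 243.68] [631.1 -84.9  47. ]
GAP -21.2
red [53 16  4 15 56] [289.69 237.1 ] [ 613.6 -115.1   47. ]
yel [43 23  4 14 55] [279.47 243.71] [631.1 -84.8  47. ]
GAP -21.1
red [46 16  4 14 49] [282.84 236.58] [ 628.5 -116.3   47. ]
yel [43 23  4 14 55] [279.5  243.65] [631.1 -85.   47. ]
GAP -6.5
```

play_rows --travel '[[0, 0, 0], [0, 0, 0], [0, 0, 0], [0, 0, 0], [0, 0, 0], [0, 0, 0], [0, 0, 0], [0, 0, 0], [0, 0, 0], [0, 0, 0], [0, 0, 0], [0, 0, 0]]' --rotation '[[0, 0, 0.06], [0, 0, 0.06], [0, 0, 0.06], [0, 0, 0.06], [0, 0, 0.06], [0, 0, 0.06], [0, 0, 0.06], [0, 0, 0.06], [0, 0, 0.06], [0, 0, 0], [0, 0, 0], [0, 0, 0]]' --grip '[0, 0, 0, 0, 0, 0, 0, 0, 0, 0, 0, 0]'

```text
clock: 6.13
position: [492.5, -185.2, 86.0]
ee_rot: [0.971, -0.237, 0.001, 0.0]
contact_force: [-0.8, -0.4, 5.4]
gripper_width: 15.0
```

```bash
python3 - <<'E'
from h import *
s,R=st(); d=optics.get_image("side"); gap2(d); np.savez("side2.npz",**d)
E
```

```text
t 6.13 j [-5.100e-02  3.750e-01 -4.250e-01  1.000e-03 -7.690e-01  1.142e+00] p [ 492.5 -185.2   86. ] yaw -0.479 toolz [ 0.001 -0.    -1.   ] F [-0.8 -0.4  5.4] M [-0.18  0.15 -0.03] w 15.0
red [36 16  4 15 59] [272.47 237.28] [ 650.  -111.5   47. ]
yel [43 23  4 14 55] [279.47 243.71] [631.1 -84.7  47. ]
GAP 15.4
```

Pointer about 15 mm past the flag. Turning back, with 0.12 rad held in reserve.

play_rows --travel '[[0, 0, 0], [0, 0, 0], [0, 0, 0], [0, 0, 0], [0, 0, 0], [0, 0, 0], [0, 0, 0], [0, 0, 0], [0, 0, 0], [0, 0, 0], [0, 0, 0], [0, 0, 0]]' --rotation '[[0, 0, -0.06], [0, 0, -0.06], [0, 0, -0.06], [0, 0, -0.06], [0, 0, -0.06], [0, 0, -0.06], [0, 0, -0.06], [0, 0, -0.06], [0, 0, -0.06], [0, 0, -0.06], [0, 0, 0], [0, 0, 0]]' --grip '[0, 0, 0, 0, 0, 0, 0, 0, 0, 0, 0, 0]'

```text
clock: 7.18
position: [492.4, -185.3, 86.0]
ee_rot: [0.998, 0.06, 0.001, 0.0]
contact_force: [-0.4, 0.1, 6.6]
gripper_width: 15.0
```

```bash
python3 - <<'E'
from h import *
s,R=st(); d=optics.get_image("side"); gap2(d); np.savez("side3.npz",**d)
E
```

```text
t 7.18 j [-5.100e-02  3.750e-01 -4.250e-01  1.000e-03 -7.690e-01  1.742e+00] p [ 492.4 -185.3   86. ] yaw 0.121 toolz [ 0.001 -0.    -1.   ] F [-0.4  0.1  6.6] M [-0.21  0.22  0.06] w 15.0
red [41 16  4 15 43] [277.2  236.07] [ 640.8 -117.6   47. ]
yel [43 23  4 14 55] [279.39 243.61] [631.3 -85.2  47. ]
GAP 5.3
```

play_rows --travel '[[0, 0, 0], [0, 0, 0], [0, 0, 0], [0, 0, 0], [0, 0, 0], [0, 0, 0]]' --rotation '[[0, 0, -0.032], [0, 0, -0.032], [0, 0, -0.032], [0, 0, -0.032], [0, 0, 0], [0, 0, 0]]' --grip '[0, 0, 0, 0, 0, 0]'

```text
clock: 7.73
position: [492.5, -185.3, 86.0]
ee_rot: [0.992, 0.124, 0.001, 0.0]
contact_force: [-0.2, -0.7, 4.9]
gripper_width: 15.1
```

```bash
python3 - <<'E'
from h import *
s,R=st(); d=optics.get_image("side"); gap2(d); np.savez("side4.npz",**d)
cv2.imwrite("pics/c4.png",cv2.resize(d["image"][205:270,225:385],None,fx=5,fy=5,interpolation=cv2.INTER_CUBIC))
E
```

```text
t 7.73 j [-5.10e-02  3.75e-01 -4.25e-01  1.00e-03 -7.69e-01  1.87e+00] p [ 492.5 -185.3   86. ] yaw 0.249 toolz [ 0.001 -0.    -1.   ] F [-0.2 -0.7  4.9] M [-0.23  0.21  0.  ] w 15.1
red [43 16  4  7 27] [279.73 234.04] [ 636.7 -127.2   47. ]
yel [43 23  4 14 55] [279.49 243.63] [631.1 -85.1  47. ]
GAP 0.3
```

View pics/c4.png

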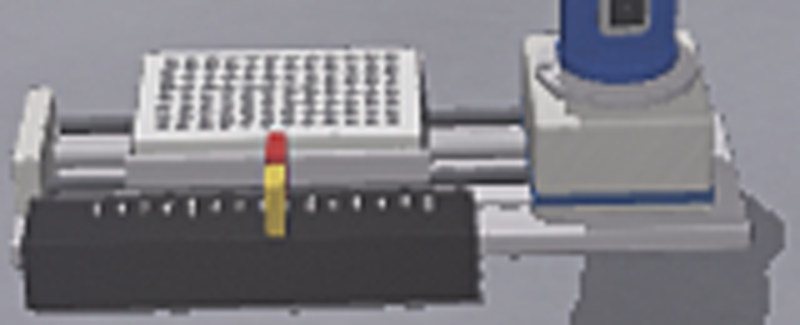

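The pointer sits directly behind the flag in the side view (columns 279.7 and 279.5). Releasing and lifting.

play_rows --travel '[[0, 0, 0], [0, 0, 0], [0, 0, 0], [0, 0, 0], [0, 0, 0], [0, 0, 0], [0, 0, -0.015], [0, 0, -0.025], [0, 0, -0.03], [0, 0, -0.03], [0, 0, -0.03], [0, 0, -0.02]]' --rotation '[[0, 0, 0], [0, 0, 0], [0, 0, 0], [0, 0, 0], [0, 0, 0], [0, 0, 0], [0, 0, 0], [0, 0, 0], [0, 0, 0], [0, 0, 0], [0, 0, 0], [0, 0, 0]]' --grip '[1, 1, 1, 1, 1, 1, 1, 1, 1, 1, 1, 1]'

```text
clock: 8.78
position: [492.7, -185.3, 238.6]
ee_rot: [0.992, 0.123, 0.002, 0.001]
contact_force: [-0.2, -0.1, 0.1]
gripper_width: 85.8
```

play_rows --travel '[[0, -0.035, 0], [0, -0.035, 0], [0, -0.035, 0], [0, -0.035, 0], [0, -0.035, 0], [0, -0.035, 0], [0, -0.035, 0], [0, -0.035, 0], [0, -0.035, 0], [0, -0.035, 0], [0, 0, 0], [0, 0, 0]]' --rotation '[[0, 0, 0], [0, 0, 0], [0, 0, 0], [0, 0, 0], [0, 0, 0], [0, 0, 0], [0, 0, 0], [0, 0, 0], [0, 0, 0], [0, 0, 0], [0, 0, 0], [0, 0, 0]]' --grip '[1, 1, 1, 1, 1, 1, 1, 1, 1, 1, 1, 1]'

```text
clock: 9.78
position: [405.7, 155.8, 235.3]
ee_rot: [0.992, 0.125, -0.0, -0.0]
contact_force: [-0.1, 0.4, -0.7]
gripper_width: 85.1
```

```bash
python3 - <<'E'
from h import *
s,R=st(); d=optics.get_image("side"); gap2(d)
d=optics.get_image("top"); gap(d,(365,160,475,270))
m,a=comp(masks(d["image"])["blue"].astype(np.uint8),(365,260,475,335)); p=pts(m)
K,Rc,t=d["camera_matrix"],d["R"],d["t"]; dep=d["depth"][m>0]
W=(np.c_[(p[:,0]-K[0,2])/K[0,0]*dep,(p[:,1]-K[1,2])/K[1,1]*dep,dep]-t)@Rc
b=W[(W[:,2]>104)&(W[:,2]<125)]; print("bar",cv2.minAreaRect(b[:,:2].astype(np.float32)),"released at deg",np.degrees(.249))
cv2.imwrite("pics/c5.png",cv2.resize(d["image"][160:335,360:480],None,fx=3.4,fy=3.4,interpolation=cv2.INTER_CUBIC))
E
```

```text
t 9.78 j [ 0.743  0.051 -0.421 -0.    -1.099  1.079] p [405.7 155.8 235.3] yaw 0.251 toolz [-0.  0. -1.] F [-0.1  0.4 -0.7] M [-0.01 -0.    0.01] w 85.1
red [43 16  4  7 27] [279.73 234.04] [ 636.7 -127.2   47. ]
yel [43 23  4 14 55] [279.49 243.64] [631.1 -85.   47. ]
GAP 0.3
red 66 [396.2 223.8] [391. 221.] [403. 227.] [ 634.5 -111.6   47. ]
yel 67 [383.4 225.3] [378. 222.] [389. 228.] [631.7 -86.7  47. ]
pointer-flag along x -0.4
bar ((490.5804138183594, -185.371826171875), (47.47655487060547, 16.338327407836914), 13.822654724121094) released at deg 14.2666490987575
```

View pics/c5.png

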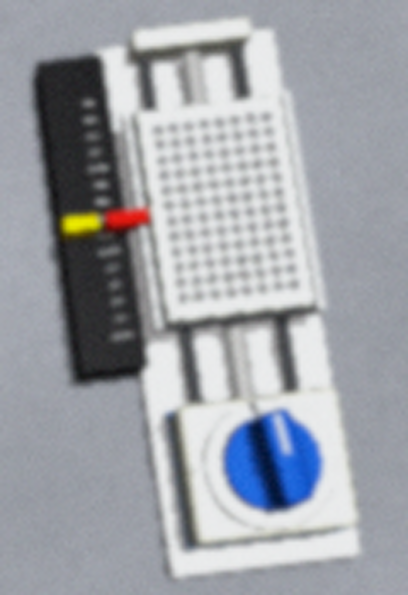

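The crop shows the red pointer (396,224) level with the yellow flag (383,225) along the travel. The two views give +0.3 and -0.4 mm, and the knob stayed where I released it.

```bash
python3 -c "
from bench import workorder; print(workorder.job_done())"
```

```text
the job is handed in; nothing more can be done
None
```

The job is done and handed in. I turned the blue knob clockwise until the pointer was about 15 mm past the flag (measured 15.4 mm). Then I turned it back anticlockwise 0.728 rad, through the slack, until the carriage drew back to the flag. I let go and moved the arm clear at about 9.8 s on the clock.

- **Pointer at the flag:** after release the side view put the pointer 0.3 mm past the flag and the top view 0.4 mm short of it. They disagree by 0.7 mm, which is within the roughly 2 mm calibration.
- **Slack:** I did not measure the slack directly. The last 0.38 rad of the turn back pulled the carriage about 15 mm, as 40 mm per rad predicts, so it should be taken up on the anticlockwise side.
- **Knob after release:** the bar reads 13.8° in the top view against 14.3° at release, a difference within measuring noise.
- **Forces:** the readings at the end of each move were under 7 N.

No check failed.

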